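# Set the end float of a rock tumbler roller

### The job

The drive roller of this rock tumbler slides too far endways because its red end bush has crept out of the frame. Feel its end float: push the roller gently up to its stop at the belt-guard end, leaning on it for a moment, then pull it back just as gently to its stop on the bush; then press the bush in far enough to leave about 3 mm of end float. Last, check the float the same way, first to the guard end and then to the bush, without shifting the bush, let go, and leave the things lying around alone.

Things in the scene. Friction and masses are not known exactly. Their poses are not given: they have to be found in the camera images.
- tumbler: Twin-roller rock tumbler without its barrel: a fixed machine, blue with a grey belt guard, 210 mm (its x) by 290 mm (its y). Origin at table height under the middle; its y axis runs along the rollers from the bush end (-y) to the belt-guard end (+y). Chassis top 48 mm above the table. The drive roller's axis lies at x = -50 mm, 85 mm up; the idler, in good order, at x = +50 mm, 85 mm up.
- roller_mid (a point): Middle of the drive roller, on its axis (axes as the tumbler's): a black rubber sleeve, 25 mm in diameter and 176 mm long, on a 10 mm steel shaft. The belt keeps it from turning. It slides only endways, along the tumbler's y, with 1 to 2 N of drag, between two hard stops (each gives less than 0.1 mm per newton). Lean on a stop with 4 to 8 N for about half a second to be sure of it.
- shoulder_face (a point): Centre of the end face of the steel shoulder (22 mm diameter, 12 mm long) at the bush end of the drive roller, 100 mm from roller_mid towards -y. Pulled towards -y, the roller stops when this face meets the nose of the bush.
- guard_face (a point): Point on the drive roller's axis on the inner face of the closed belt guard (grey, 121 mm high, from y = 110 to 166 mm). Pushed towards +y, the roller stops when its shaft end meets a worn thrust pad hidden inside the guard. The pad's place differs by 5 mm or so from start to start and cannot be seen, only felt. Never press the roller on it with more than 15 N.
- plate (a point): Point on the drive roller's axis on the outer face of the bush-end plate (blue steel, 4 mm thick, its top 104 mm above the table), which faces -y.
- bush_outer (a point): Centre of the outer end face (looking to -y) of the drive roller's red nylon bush: a blind bush with a flange 40 mm in diameter and 10 mm thick outside the plate. It is a push fit: it stays where it is left and slides along y, in or out, under 11 to 12 N. A pull of more than about 9 N on the roller shifts it outwards.
- bush_nose (a point): Centre of the inner end face of the same bush, 34 mm from bush_outer along +y; the roller's shoulder stops on it. At the start the flange's underside stands 14 to 18 mm off the plate and the end float is 7 to 17 mm. With the right float it still stands off 3 to 12 mm; pushed further in, the bush takes up all the float and presses the roller on the pad before the flange reaches the plate.
- barrel: Black rubber tumbler barrel standing on the table, 148 mm in diameter, 187 mm high, origin under its centre. Leave alone.
- headphones: Brown headphones lying flat, about 190 x 200 mm, 38 mm high, origin between the ear cups. Leave alone.
- screwdriver: Screwdriver, 200 mm long, lying on the table along its own x. Leave alone.

How it is judged:
By the outcome, as a careful person would: the job done as asked, in the order asked, and still so for the second after the job is handed in, with the robot touching nothing.
It also fails if it takes over 72 s, if anything falls off the work surface, if the arm or the gripper's body presses on something with over 40 N, if the wrist force passes 120 N, or if a joint passes its speed limit or range.

### The arm

A 7-joint arm with a two-finger parallel gripper is mounted at the origin on the work surface. World frame = base frame: x ahead of the robot, y to its left, z up, the work surface at z = 0. Lengths are in m, angles in rad, forces in N, time in s.
With the tool pointing down it reaches from about 0.35 to 0.9 m from the base axis. Payload 8.1 kg.
Tool frame: the origin (TCP) lies at the very end of the fingers, on their centre line; the grasp point (between the pads) lies 19 mm behind it; z points along the fingers, y is the line along which they close (so a half turn about z gives the same grasp; the last joint's range is limited). The gripper opens to 92 mm and grips with 3 to 60 N. Pads are 19 mm wide; open, the fingers measure 130 mm over their backs; the gripper's body (75 mm by 190 mm) begins 47 mm behind the grasp point.
Start: joints at [1.153, 0.434, 0.025, 1.573, -0.012, 1.134, -0.075], TCP at [0.193, -0.594, 0.227] pointing down, gripper open.
Joint ranges: [-2.62, 2.62], [-0.44, 2.09], [-1.27, 1.32], [0.08, 2.57], [-1.32, 4.46], [0.12, 2], [-2.74, 2.74]. Speed limits (rad/s): [2.22, 2.22, 3.01, 3.01, 3.14, 3.14, 3.14].

### API

Orientations are given as a rotation vector (axis times angle).
In Python, from cell import arm gives the robot as it stands.
- The arm moves only by the tool jog_arm, never from a script. Its argument "rows" is a list of rows, each a list of 3 entries, a list of its own where there are three numbers: the shift along the world's x, y, z in cm, then the turn, a rotation vector about the world's x, y, z in degrees, then the opening, from 0 (shut) to 1 (fully open). A call has 1 to 8 rows; each row is the pose to reach, as a shift and turn from the pose commanded when the call began; what a row does not reach only later rows make up. A row lasts 1/8 s, in which the tool goes at most 62.5 mm and 10.7 degrees, less where a joint would pass 70% of its speed; a pose out of reach is approached as far as the arm can. A call with a gripper value outside its range is refused whole. The fingers move at their own pace and stop on an object; "newtons" is the grip in N (left out, the last holds). Time passes only in rows, so rows that repeat a pose let the fingers close. It gives the time, the measured TCP pose, the force, the opening and the grip force at its end, in the units of the state.
- arm.observe(): the state, without advancing time (a new reading comes with each control period).
- arm.get_image(name): name is "side" or "top"; returns a dict with "img" (400x640x3 uint8, red, green, blue), "depth" (400x640 float32, m along the optical axis (not along the pixel's ray), 0 where there is no reading), "fx", "fy", "cx", "cy" (pixels), "rvec" (rotation vector, rad) and "tvec" (3), from world to camera coordinates, as OpenCV has them. Camera axes: x right, y down, z forward; pixel columns grow to the right and rows downward; lengths in m; the calibration is good to about 2 mm. A picture is of the moment at which its call begins.
- arm.sign_off(): hands the job in; it is judged then, once.
The state is a dict: "clock": time; "joints": joint angles; "dq": joint speeds; "joint_efforts": joint torques, N m; "position": TCP position; "ee_rot": TCP orientation; "force": force on the tool from outside, world axes, zero at the start; "ft_torque": the same for the moment, N m; "width": opening from 0.0 (shut) to 1.0 (fully open); "gripper_force": force on a finger pad.
Only numpy, scipy, OpenCV 4.12 (cv2) and the standard library are available. Lean on these libraries where they do the work, as an engineer would, in place of code of your own. Each camera call takes 0.05 s, during which the arm holds its last target. There are 200 camera calls.

## Working session

There is one attempt and no reset: what is moved stays moved. The work goes in short steps, Python scripts to look and compute and a tool call to move; the robot and the scene stay as the last step left them, time stands still between calls to the robot, and variables do not carry over. Pictures are saved under pics/ and viewed, at most 10 in all, crops included, and the job is handed in when it is done.

Besides the shell and the picture viewer there is one more tool, called after ">>>" as name(argument=value, ...) on one line, values as JSON. jog_arm: Moves the arm, as the interface text tells. Its arguments: {"type":"object","properties":{"rows":{"type":"array","items":{"type":"array"}},"newtons":{"type":"number"}},"required":["rows"]}

```bash
mkdir -p pics; python3 - <<'E'
from cell import arm
import cv2,numpy as np
for n in("top","side"):
    d=arm.get_image(n); cv2.imwrite(f"pics/{n}0.png",d["img"][...,::-1]); np.savez(f"{n}0.npz",**d)
    print(n,d["fx"],d["cx"],d["cy"],d["rvec"],d["tvec"])
print(arm.observe())
E
```

```text
top 373.8435553327278 319.6354137194603 199.08897231345802 [ 2.13238921 -2.14297751  0.1620109 ] [0.00255769 0.62193407 0.98475518]
side 490.1108267500952 318.68972281741554 202.6165006965711 [ 0.09411117 -2.73509796  1.48282313] [0.61385127 0.10607045 1.33778702]
{'clock': 0.1, 'joints': array([ 1.15340946,  0.43515177,  0.02502401,  1.57400052, -0.0115833 ,
        1.1340167 , -0.07507713]), 'dq': array([-0.00036742, -0.00133094,  0.00080477, -0.00267133, -0.00030129,
       -0.00056162,  0.00040258]), 'joint_efforts': array([ 4.35330687e-03, -6.69129109e+01,  9.88344848e-01, -3.15148222e+01,
       -6.06052252e-02,  3.73663567e-02,  7.01390195e-05]), 'position': array([ 0.19328183, -0.59387781,  0.22602717]), 'ee_rot': array([-3.10141951e+00, -4.92078930e-01,  6.07740777e-04]), 'force': array([ 0.21385104, -0.46360932,  0.21816381]), 'ft_torque': array([-0.06482978,  0.01857278, -0.00212072]), 'gripper_force': 0.0, 'width': 0.9998812781424911}
```

View pics/top0.png

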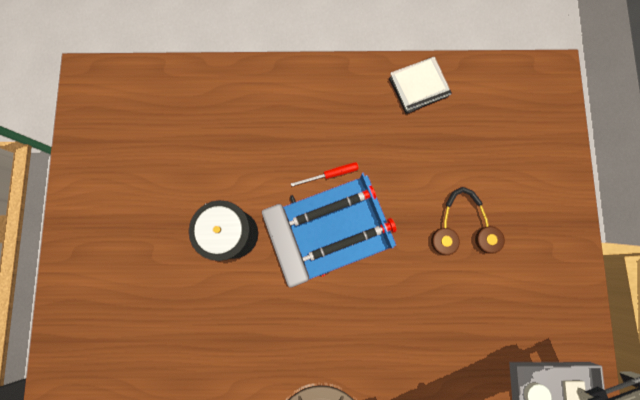

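View pics/side0.png

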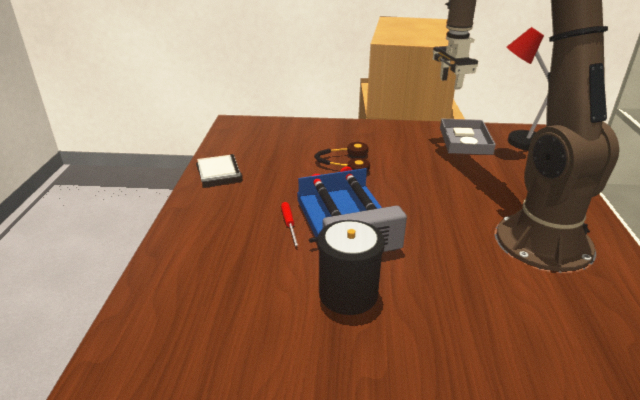

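The top view shows the tumbler at about (330,230). The drive roller is the lower one, with its crept-out bush at (390,227) and the guard at (285,245). The headphones are at (468,225) and the screwdriver at (325,175).

```bash
cat > h.py <<'E'
import numpy as np,cv2
from scipy.spatial.transform import Rotation as R
def load(f): return dict(np.load(f))
def ray(d,u,v,z):
    M=R.from_rotvec(d["rvec"]).as_matrix(); c=-M.T@d["tvec"]
    r=M.T@np.array([(u-d["cx"])/d["fx"],(v-d["cy"])/d["fy"],1]); return c+r*(z-c[2])/r[2]
def cloud(d):
    M=R.from_rotvec(d["rvec"]).as_matrix(); v,u=np.mgrid[:400,:640]; D=d["depth"]
    P=np.stack([(u-d["cx"])/d["fx"]*D,(v-d["cy"])/d["fy"]*D,D],-1); return (P-d["tvec"])@M
def proj(d,P): return cv2.projectPoints(np.float64(P).reshape(-1,3),d["rvec"],d["tvec"],np.array([[d["fx"],0,d["cx"]],[0,d["fy"],d["cy"]],[0,0,1.]]),None)[0][:,0]
def crop(d,name,u0,v0,w,h,k): cv2.imwrite(name,cv2.resize(d["img"][v0:v0+h,u0:u0+w,::-1],None,fx=k,fy=k,interpolation=cv2.INTER_CUBIC))
E
python3 - <<'E'
from h import *
d=load("top0.npz"); crop(d,"pics/topc.png",255,165,150,125,5)
C=cloud(d); print(-R.from_rotvec(d["rvec"]).as_matrix().T@d["tvec"])
# guard top: z~.121
m=(abs(C[...,2]-.121)<.008)&(d["depth"]>0); m[:,:255]=0;m[:,320:]=0;m[:190]=0
p=C[m]; r=cv2.minAreaRect(p[:,:2].astype(np.float32)*1000); print(m.sum(),r,p[:,2].mean())
hsv=cv2.cvtColor(d["img"],cv2.COLOR_RGB2HSV)
m=(hsv[...,0]>100)&(hsv[...,0]<125)&(hsv[...,1]>150)&(abs(C[...,2]-.048)<.006); 
q=C[m];print(m.sum(),cv2.minAreaRect(q[:,:2].astype(np.float32)*1000),q[:,2].mean())
E
```

```text
[ 0.4609944  -0.0053627   1.06958249]
1778 ((494.3310241699219, 89.44808197021484), (208.80633544921875, 55.75858688354492), 20.540102005004883) 0.1195202198509407
4681 ((549.0621948242188, -52.876983642578125), (206.8016357421875, 247.5478973388672), 20.790546417236328) 0.047175935847978155
```

View pics/topc.png

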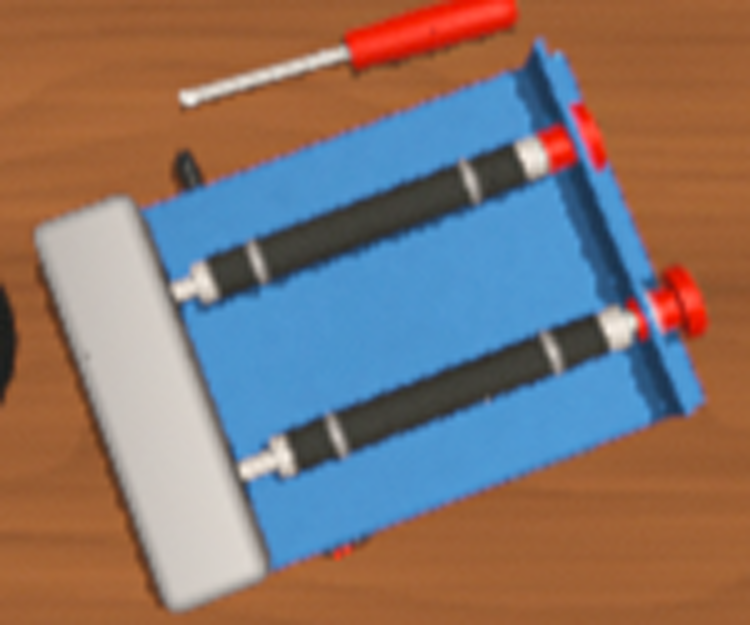

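```bash
cat >> h.py <<'E'
th=np.radians(20.6); X=np.array([np.cos(th),np.sin(th),0]); Y=np.array([-np.sin(th),np.cos(th),0])
O=np.array([.4943,.0894,0])-.138*Y
def tm(P): P=np.asarray(P)-O; return np.array([P@X,P@Y,P[2]])*1000
def tw(x,y,z): return O+X*x/1000+Y*y/1000+np.array([0,0,z/1000])
E
python3 - <<'E'
from h import *
d=load("top0.npz")
f=lambda a,b:(255+(a+.5)/5-.5,165+(b+.5)/5-.5)
for n,a,b,z in [("shaft@guard",243,468,.085),("rubber L",285,455,.085),("rubber R",603,338,.085),("shoulder end",632,327,.085),("flange out",693,300,.085),("flange top front",703,272,.105),("plate R top",703,405,.104),("plate L",548,42,.104),("idler L",208,280,.085),("idler R",520,162,.085)]:
    print(n,tm(ray(d,*f(a,b),z)).round(1))
s=load("side0.npz"); C=cloud(s); m=(abs(C[...,2]-.121)<.006)&(s["img"].std(-1)<15); m[:200]=0;m[230:]=0;m[:,:380]=0;m[:,410:]=0
T=(C[m]-O); print(np.percentile(T@X,[1,99]),np.percentile(T@Y,[1,99]))
A=R.from_rotvec([-3.10142,-.492079,.0006]).as_matrix(); print(A.round(3)); 
print(tw(-50,0,66), "turn z deg", [np.degrees(np.arctan2(s*X[1],s*X[0])-np.arctan2(A[1,1],A[0,1])) for s in (1,-1)])
E
```

```text
shaft@guard [-47.8 106.2  85. ]
rubber L [-49.3  83.4  85. ]
rubber R [-52.  -94.3  85. ]
shoulder end [ -52.1 -110.7   85. ]
flange out [ -50.3 -146.1   85. ]
flange top front [ -39.1 -152.3  105. ]
plate R top [-102.2 -126.1  104. ]
plate L [ 102.8 -123.1  104. ]
idler L [50.7 89.1 85. ]
idler R [ 50.6 -88.3  85. ]
[-0.10014382 -0.0314375 ] [0.11506062 0.16692479]
[[ 0.951  0.31  -0.001]
 [ 0.31  -0.951  0.001]
 [-0.    -0.001 -1.   ]]
[ 0.49605117 -0.0573683   0.066     ] turn z deg [np.float64(92.56892619684255), np.float64(-87.43107380315746)]
```

>>> jog_arm(rows=[[[30.3,53.65,0],[0,0,92.57],1],[[30.3,53.65,0],[0,0,92.57],1],[[30.3,53.65,0],[0,0,92.57],1],[[30.3,53.65,0],[0,0,92.57],1],[[30.3,53.65,0],[0,0,92.57],1],[[30.3,53.65,0],[0,0,92.57],1],[[30.3,53.65,0],[0,0,92.57],1],[[30.3,53.65,0],[0,0,92.57],1]], newtons=25)

```text
clock: 1.1
position: [0.4399, -0.1572, 0.2268]
ee_rot: [1.927, 2.481, -0.0]
force: [1.0, -1.1, 0.3]
width: 1.002
gripper_force: 0.0
```

>>> jog_arm(rows=[[[5,9,0],[0,0,6],1],[[5,9,0],[0,0,6],1],[[5,9,0],[0,0,6],1],[[5,9,0],[0,0,6],1]])

```text
clock: 1.6
position: [0.4888, -0.0696, 0.2263]
ee_rot: [-1.802, -2.572, 0.002]
force: [0.1, 0.4, 0.1]
width: 1.003
gripper_force: 0.0
```

```bash
cat > st.py <<'E'
from cell import arm
from h import *
o=arm.observe(); A=R.from_rotvec(o["ee_rot"]).as_matrix(); F=o["force"]
print("t",o["clock"],"tumbler xyz",tm(o["position"]).round(2),"yaw err",round(np.degrees(np.arctan2(A[1,1],A[0,1])-th),2),"tilt",A[:2,2].round(4),"F x,y,z",round(F@X,2),round(F@Y,2),round(F[2],2),"grip",o["gripper_force"],o["width"])
print("joints",o["joints"].round(2))
E
python3 st.py; python3 -c "
from h import *
print('X',X,'Y',Y)"
```

```text
t 1.6 tumbler xyz [-61.09  -8.94 226.31] yaw err -0.64 tilt [-0.0012 -0.0004] F x,y,z 0.26 0.38 0.13 grip 0.0 1.0026063197303707
joints [ 0.49  0.28 -0.56  1.85  0.17  1.06  0.21]
X [0.93605954 0.35184165 0.        ] Y [-0.35184165  0.93605954  0.        ]
```

>>> jog_arm(rows=[[[0.9,0.75,0],[0,0,0.6],1],[[0.9,0.75,-6],[0,0,0.6],1],[[0.9,0.75,-10],[0,0,0.6],1],[[0.9,0.75,-13],[0,0,0.6],1],[[0.9,0.75,-16],[0,0,0.6],1],[[0.9,0.75,-16],[0,0,0.6],1],[[0.9,0.75,-16],[0,0,0.6],1]])

```text
clock: 2.48
position: [0.4991, -0.0616, 0.0676]
ee_rot: [1.789, 2.581, 0.001]
force: [-0.8, -0.2, -0.0]
width: 1.0
gripper_force: 0.0
```

```bash
python3 st.py; python3 - <<'E'
from cell import arm
from h import *
t=arm.get_image("top");s=arm.get_image("side")
crop(t,"pics/a.png",275,170,130,110,4);crop(s,"pics/b.png",270,130,150,130,4)
a=cv2.imread("pics/a.png");b=cv2.imread("pics/b.png");b=cv2.resize(b,(260,225)) if 0 else b[:440,100:380]
cv2.imwrite("pics/ab.png",np.hstack([a,b]))
E
```

```text
t 2.475 tumbler xyz [-48.65  -5.04  67.64] yaw err -0.05 tilt [ 0.001 -0.   ] F x,y,z -0.85 0.15 -0.05 grip 0.0 1.0003178161695085
joints [ 0.39  0.49 -0.49  2.01  0.35  0.72  0.04]
```

View pics/ab.png

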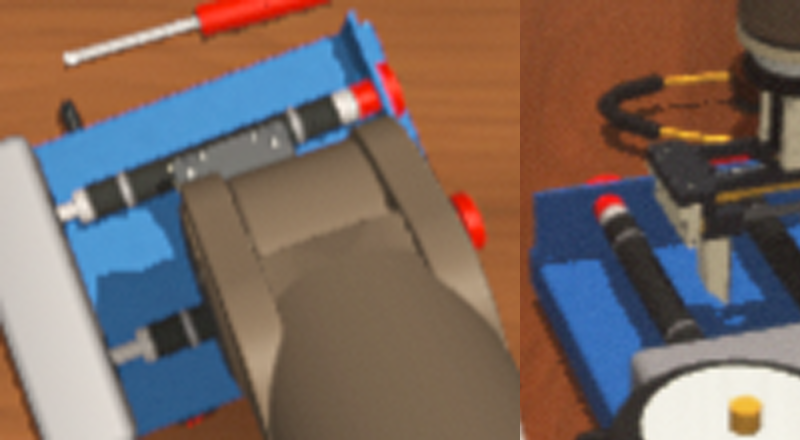

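The gripper straddles the drive roller between the guard (left) and the plate, clear of the idler. Closing now.

>>> jog_arm(rows=[[[-0.13,-0.05,-0.15],[0,0,0],1],[[-0.13,-0.05,-0.15],[0,0,0],0],[[-0.13,-0.05,-0.15],[0,0,0],0],[[-0.13,-0.05,-0.15],[0,0,0],0],[[-0.13,-0.05,-0.15],[0,0,0],0],[[-0.13,-0.05,-0.15],[0,0,0],0],[[-0.13,-0.05,-0.15],[0,0,0],0],[[-0.13,-0.05,-0.15],[0,0,0],0]])

```text
clock: 3.58
position: [0.497, -0.062, 0.0652]
ee_rot: [-1.789, -2.582, 0.0]
force: [-0.3, -0.9, -0.3]
width: 0.284
gripper_force: 0.0
```

```bash
python3 st.py
```

```text
t 3.575 tumbler xyz [-50.69  -4.64  65.21] yaw err -0.03 tilt [-0.0001  0.    ] F x,y,z -0.59 -0.75 -0.29 grip 0.0 0.28434464008878657
joints [ 0.39  0.49 -0.49  2.02  0.35  0.71  0.04]
```

>>> jog_arm(rows=[[[0,0,0],[0,0,0],0],[[0,0,0],[0,0,0],0],[[0,0,0],[0,0,0],0],[[0,0,0],[0,0,0],0]])

```text
clock: 4.08
position: [0.4975, -0.0618, 0.0653]
ee_rot: [1.789, 2.582, 0.001]
force: [4.4, 1.7, -5.0]
width: 0.263
gripper_force: 25.0
```

```bash
python3 st.py
```

```text
t 4.075 tumbler xyz [-50.18  -4.63  65.29] yaw err -0.02 tilt [0.0008 0.0003] F x,y,z 4.73 0.06 -5.0 grip 24.99934673309326 0.2634328360886083
joints [ 0.39  0.49 -0.49  2.02  0.35  0.71  0.04]
```

>>> jog_arm(rows=[[[0.05,0.02,-0.05],[0,0,0],0],[[0.03,0.07,-0.05],[0,0,0],0],[[0.015,0.115,-0.05],[0,0,0],0],[[-0.003,0.16,-0.05],[0,0,0],0],[[-0.003,0.16,-0.05],[0,0,0],0]])

```text
clock: 4.7
position: [0.4972, -0.0607, 0.0652]
ee_rot: [1.789, 2.582, -0.0]
force: [0.7, -0.1, 5.8]
width: 0.267
gripper_force: 25.0
```

```bash
python3 st.py
```

```text
t 4.7 tumbler xyz [-50.13  -3.48  65.17] yaw err -0.04 tilt [ 0.0004 -0.0006] F x,y,z 0.56 -0.37 5.83 grip 25.000478625297546 0.2665818864145945
joints [ 0.38  0.49 -0.49  2.02  0.35  0.71  0.03]
```

>>> jog_arm(rows=[[[-0.02,0.05,0.025],[0,0,0],0],[[-0.035,0.095,0.025],[0,0,0],0],[[-0.053,0.14,0.025],[0,0,0],0],[[-0.053,0.14,0.025],[0,0,0],0]])

```text
clock: 5.2
position: [0.4965, -0.059, 0.0652]
ee_rot: [1.789, 2.582, -0.0]
force: [0.5, 0.2, 5.5]
width: 0.266
gripper_force: 25.0
```

```bash
python3 st.py
```

```text
t 5.2 tumbler xyz [-50.15  -1.67  65.16] yaw err -0.03 tilt [ 0.0001 -0.0002] F x,y,z 0.54 0.03 5.49 grip 25.0005841255188 0.2658940468217366
joints [ 0.38  0.49 -0.49  2.02  0.35  0.71  0.03]
```

>>> jog_arm(rows=[[[-0.02,0.05,0.02],[0,0,0],0],[[-0.035,0.095,0.02],[0,0,0],0],[[-0.053,0.14,0.02],[0,0,0],0],[[-0.053,0.14,0.02],[0,0,0],0]])

```text
clock: 5.7
position: [0.4959, -0.0575, 0.0652]
ee_rot: [-1.789, -2.583, 0.0]
force: [1.9, -0.5, 4.1]
width: 0.262
gripper_force: 25.0
```

```bash
python3 st.py
```

```text
t 5.7 tumbler xyz [-5.016e+01 -3.000e-02  6.521e+01] yaw err -0.02 tilt [-0.  0.] F x,y,z 1.55 -1.13 4.08 grip 25.000462532043457 0.26239868401515143
joints [ 0.38  0.49 -0.49  2.02  0.35  0.71  0.03]
```

>>> jog_arm(rows=[[[-0.02,0.05,0.01],[0,0,0],0],[[-0.035,0.095,0.01],[0,0,0],0],[[-0.053,0.14,0.01],[0,0,0],0],[[-0.053,0.14,0.01],[0,0,0],0]])

```text
clock: 6.2
position: [0.4957, -0.057, 0.0652]
ee_rot: [1.789, 2.581, -0.001]
force: [4.0, -4.2, -0.2]
width: 0.265
gripper_force: 25.0
```

```bash
python3 st.py
```

```text
t 6.2 tumbler xyz [-50.15   0.47  65.24] yaw err -0.07 tilt [ 0.0005 -0.0008] F x,y,z 2.27 -5.35 -0.19 grip 25.00003159046173 0.2649218722342192
joints [ 0.38  0.49 -0.49  2.02  0.35  0.71  0.03]
```

>>> jog_arm(rows=[[[-0.01,0.03,0],[0,0,0],0],[[-0.01,0.03,0],[0,0,0],0],[[-0.01,0.03,0],[0,0,0],0],[[-0.01,0.03,0],[0,0,0],0],[[-0.01,0.03,0],[0,0,0],0],[[-0.01,0.03,0],[0,0,0],0]])

```text
clock: 6.95
position: [0.4957, -0.0569, 0.0652]
ee_rot: [1.79, 2.581, -0.001]
force: [4.9, -4.8, -0.5]
width: 0.267
gripper_force: 25.0
```

```bash
python3 st.py
```

```text
t 6.95 tumbler xyz [-50.13   0.51  65.25] yaw err -0.08 tilt [ 0.0006 -0.001 ] F x,y,z 2.92 -6.17 -0.5 grip 25.00024974346161 0.26738449766558514
joints [ 0.38  0.49 -0.49  2.02  0.35  0.71  0.03]
```

>>> jog_arm(rows=[[[0.06,-0.16,0],[0,0,0],0],[[0.12,-0.33,0],[0,0,0],0],[[0.18,-0.49,0],[0,0,0],0],[[0.246,-0.655,0],[0,0,0],0],[[0.246,-0.655,0],[0,0,0],0]])

```text
clock: 7.58
position: [0.4978, -0.0625, 0.0652]
ee_rot: [1.789, 2.582, -0.0]
force: [1.9, 2.1, 0.5]
width: 0.263
gripper_force: 25.0
```

```bash
python3 st.py
```

```text
t 7.575 tumbler xyz [-50.16  -5.47  65.23] yaw err -0.04 tilt [-0. -0.] F x,y,z 2.54 1.31 0.54 grip 24.999908208847046 0.2627239954616518
joints [ 0.39  0.49 -0.49  2.01  0.35  0.71  0.04]
```

>>> jog_arm(rows=[[[0.02,-0.05,0],[0,0,0],0],[[0.035,-0.095,0],[0,0,0],0],[[0.053,-0.14,0],[0,0,0],0],[[0.053,-0.14,0],[0,0,0],0]])

```text
clock: 8.07
position: [0.4983, -0.0638, 0.0652]
ee_rot: [-1.789, -2.582, 0.0]
force: [1.2, 2.0, -0.3]
width: 0.268
gripper_force: 25.0
```

>>> jog_arm(rows=[[[0.02,-0.05,0],[0,0,0],0],[[0.035,-0.095,0],[0,0,0],0],[[0.035,-0.095,0],[0,0,0],0]])

```text
clock: 8.45
position: [0.4987, -0.0648, 0.0653]
ee_rot: [1.789, 2.582, -0.0]
force: [1.1, 1.6, -1.0]
width: 0.265
gripper_force: 25.0
```

```bash
python3 st.py
```

```text
t 8.45 tumbler xyz [-50.16  -7.91  65.25] yaw err -0.03 tilt [ 0. -0.] F x,y,z 1.58 1.1 -1.04 grip 24.999851882457733 0.26463734772748404
joints [ 0.39  0.5  -0.49  2.01  0.35  0.71  0.04]
```

>>> jog_arm(rows=[[[0.02,-0.05,0],[0,0,0],0],[[0.035,-0.095,0],[0,0,0],0],[[0.045,-0.12,0],[0,0,0],0],[[0.045,-0.12,0],[0,0,0],0]])

```text
clock: 8.95
position: [0.4991, -0.066, 0.0653]
ee_rot: [1.789, 2.582, -0.0]
force: [2.1, 2.0, -1.2]
width: 0.262
gripper_force: 25.0
```

>>> jog_arm(rows=[[[0.02,-0.05,0],[0,0,0],0],[[0.035,-0.095,0],[0,0,0],0],[[0.045,-0.12,0],[0,0,0],0],[[0.045,-0.12,0],[0,0,0],0]])

```text
clock: 9.45
position: [0.4995, -0.067, 0.0653]
ee_rot: [-1.789, -2.582, -0.0]
force: [0.1, 3.5, -1.3]
width: 0.264
gripper_force: 25.0
```

>>> jog_arm(rows=[[[0.02,-0.055,0],[0,0,0],0],[[0.02,-0.055,0],[0,0,0],0],[[0.02,-0.055,0],[0,0,0],0],[[0.02,-0.055,0],[0,0,0],0],[[0.02,-0.055,0],[0,0,0],0]])

```text
clock: 10.07
position: [0.4995, -0.0672, 0.0652]
ee_rot: [-1.788, -2.582, -0.0]
force: [0.3, 4.8, -0.3]
width: 0.264
gripper_force: 25.0
```

```bash
python3 st.py
```

```text
t 10.075 tumbler xyz [-50.18 -10.39  65.24] yaw err 0.0 tilt [-0.0004  0.0005] F x,y,z 1.96 4.39 -0.28 grip 25.00017374753952 0.26420121333283153
joints [ 0.4   0.5  -0.49  2.01  0.35  0.72  0.05]
```

>>> jog_arm(rows=[[[0.02,-0.05,0],[0,0,0],0],[[0.02,-0.05,0],[0,0,0],0],[[0.02,-0.05,0],[0,0,0],0],[[0.02,-0.05,0],[0,0,0],0],[[0.02,-0.05,0],[0,0,0],0],[[0.02,-0.05,0],[0,0,0],0]])

```text
clock: 10.82
position: [0.4996, -0.0673, 0.0653]
ee_rot: [-1.788, -2.582, -0.001]
force: [-1.1, 6.9, -0.1]
width: 0.261
gripper_force: 25.0
```

```bash
python3 st.py
```

```text
t 10.825 tumbler xyz [-50.15 -10.54  65.27] yaw err 0.02 tilt [-0.0006  0.0008] F x,y,z 1.43 6.81 -0.12 grip 25.00056266784668 0.2612417381691332
joints [ 0.4   0.5  -0.49  2.01  0.35  0.72  0.05]
```

>>> jog_arm(rows=[[[-0.035,0.095,0],[0,0,0],0],[[-0.035,0.095,0],[0,0,0],0],[[-0.035,0.095,0],[0,0,0],0.8],[[-0.035,0.095,0],[0,0,0],0.8],[[-0.035,0.095,0],[0,0,0],0.8],[[-0.035,0.095,0],[0,0,0],0.8],[[-0.035,0.095,0],[0,0,0],0.8]])

```text
clock: 11.7
position: [0.4997, -0.0674, 0.0653]
ee_rot: [1.789, 2.582, -0.0]
force: [0.2, -1.1, 0.1]
width: 0.758
gripper_force: 0.0
```

```bash
python3 st.py
```

```text
t 11.7 tumbler xyz [-50.14 -10.61  65.3 ] yaw err -0.03 tilt [ 0.     -0.0001] F x,y,z -0.21 -1.13 0.09 grip 0.0 0.7576497623274745
joints [ 0.4   0.5  -0.49  2.01  0.35  0.72  0.05]
```

>>> jog_arm(rows=[[[0,0,3],[0,0,0],0.8],[[0,0,7],[0,0,0],0.8],[[0,0,7],[0,0,0],0.8],[[2,-5.3,7],[0,0,0],0.8],[[4,-10.6,7],[0,0,0],0.8],[[4.8,-12.8,7],[0,0,0],0.8],[[4.8,-12.8,7],[0,0,0],0.8],[[4.8,-12.8,7],[0,0,0],0.8]])

```text
clock: 12.7
position: [0.5472, -0.1933, 0.1348]
ee_rot: [-1.786, -2.583, -0.001]
force: [0.1, 0.1, 0.4]
width: 0.802
gripper_force: 0.0
```

```bash
python3 st.py; python3 - <<'E'
from cell import arm
from h import *
t=arm.get_image("top");s=arm.get_image("side");np.savez("side1.npz",**s);np.savez("top1.npz",**t)
crop(t,"pics/a1.png",300,180,110,100,4);crop(s,"pics/b1.png",300,150,90,100,4)
cv2.imwrite("pics/ab1.png",np.hstack([cv2.imread("pics/a1.png"),cv2.imread("pics/b1.png")]))
print(proj(t,[tw(-50,y,85) for y in(-150.6,-116.6)]))
E
```

```text
t 12.7 tumbler xyz [ -49.98 -145.27  134.83] yaw err 0.08 tilt [-0.0009  0.0012] F x,y,z 0.13 0.03 0.38 grip 0.0 0.8019754514211523
joints [ 0.6   0.51 -0.49  1.76  0.29  0.95  0.35]
[[394.73411426 223.86714274]
 [382.79016046 228.46561749]]
```

View pics/ab1.png

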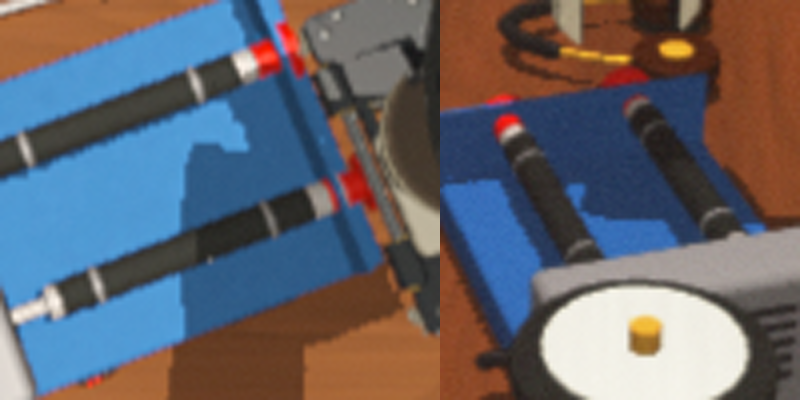

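>>> jog_arm(rows=[[[0.06,-0.16,0],[0,0,0],0.8],[[0.06,-0.16,-5],[0,0,0],0.8],[[0.06,-0.16,-6.9],[0,0,0],0.8],[[0.06,-0.16,-6.9],[0,0,0],0.4],[[0.06,-0.16,-6.9],[0,0,0],0],[[0.06,-0.16,-6.9],[0,0,0],0],[[0.06,-0.16,-6.9],[0,0,0],0],[[0.06,-0.16,-6.9],[0,0,0],0]], newtons=45)

```text
clock: 13.8
position: [0.5484, -0.1972, 0.0672]
ee_rot: [1.789, 2.581, -0.0]
force: [-1.9, -0.5, 6.6]
width: 0.413
gripper_force: 45.0
```

```bash
python3 st.py
```

```text
t 13.8 tumbler xyz [ -50.23 -149.32   67.18] yaw err -0.04 tilt [ 0.0006 -0.0008] F x,y,z -1.94 0.18 6.64 grip 45.00141441822052 0.4134140149946788
joints [ 0.57  0.59 -0.46  1.82  0.35  0.81  0.3 ]
```

>>> jog_arm(rows=[[[-0.035,0.095,0],[0,0,0],0],[[-0.07,0.19,0],[0,0,0],0],[[-0.105,0.28,0],[0,0,0],0],[[-0.14,0.375,0],[0,0,0],0],[[-0.175,0.47,0],[0,0,0],0],[[-0.21,0.56,0],[0,0,0],0],[[-0.21,0.56,0],[0,0,0],0],[[-0.21,0.56,0],[0,0,0],0]])

```text
clock: 14.8
position: [0.5476, -0.1951, 0.0673]
ee_rot: [1.789, 2.576, -0.002]
force: [3.6, -10.0, 1.2]
width: 0.419
gripper_force: 45.0
```

```bash
python3 st.py
```

```text
t 14.8 tumbler xyz [ -50.24 -147.07   67.29] yaw err -0.18 tilt [ 0.0035 -0.0043] F x,y,z -0.13 -10.67 1.2 grip 45.00415027141571 0.4192633456494994
joints [ 0.57  0.59 -0.46  1.83  0.35  0.81  0.29]
```

>>> jog_arm(rows=[[[-0.035,0.095,0],[0,0,0],0],[[-0.07,0.19,0],[0,0,0],0],[[-0.105,0.28,0],[0,0,0],0],[[-0.105,0.28,0],[0,0,0],0],[[-0.105,0.28,0],[0,0,0],0]])

```text
clock: 15.42
position: [0.5465, -0.1923, 0.0673]
ee_rot: [1.79, 2.576, -0.002]
force: [1.7, -11.7, 2.6]
width: 0.414
gripper_force: 45.0
```

```bash
python3 st.py; python3 - <<'E'
from cell import arm
from h import *
t=arm.get_image("top");s=arm.get_image("side");np.savez("side2.npz",**s);np.savez("top2.npz",**t)
a=load("top1.npz")
crop(a,"pics/a2.png",360,205,45,50,8);crop(t,"pics/b2.png",360,205,45,50,8)
cv2.imwrite("pics/ab2.png",np.hstack([cv2.imread("pics/a2.png"),cv2.imread("pics/b2.png")]))
E
```

```text
t 15.425 tumbler xyz [ -50.25 -144.08   67.25] yaw err -0.18 tilt [ 0.0034 -0.0043] F x,y,z -2.5 -11.58 2.62 grip 45.00436842441559 0.4142491103803056
joints [ 0.56  0.58 -0.46  1.83  0.35  0.8   0.29]
```

View pics/ab2.png

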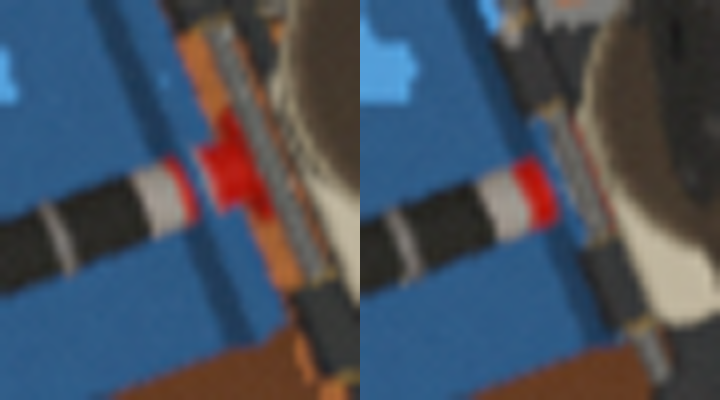

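```bash
cat >> h.py <<'E'
def shift(a,b,c,size=(24,14)):
    # shift (mm) along the roller of patch at px c between a and b: resample along axis direction, ECC-free 1D search
    p=proj(a,[tw(-50,c-size[0]*1.3,85),tw(-50,c+size[0]*1.3,85)]); ys=np.arange(c-22,c+22,.5)
    def prof(d,off):
        P=np.array([[tw(-50+x,y+off,90) for y in ys] for x in (-6,-3,0,3,6)])
        uv=proj(d,P.reshape(-1,3)).astype(np.float32).reshape(5,-1,2)
        g=cv2.cvtColor(d["img"],cv2.COLOR_RGB2GRAY).astype(np.float32)
        q=cv2.remap(g,uv[...,0],uv[...,1],cv2.INTER_CUBIC).mean(0); return (q-q.mean())/q.std()
    r=prof(a,0); off=np.arange(-14,14,.25); s=[(r*prof(b,o)).mean() for o in off]; i=int(np.argmax(s)); return off[i],round(s[i],3)
E
python3 - <<'E'
from h import *
a,b,z=load("top1.npz"),load("top2.npz"),load("top0.npz")
for c in(85,60,-70,-95): print(c,shift(a,b,c),shift(z,a,c))
E
```

```text
85 (np.float64(4.5), np.float32(0.917)) (np.float64(-5.75), np.float32(0.998))
60 (np.float64(5.25), np.float32(0.999)) (np.float64(-5.5), np.float32(0.999))
-70 (np.float64(5.25), np.float32(0.998)) (np.float64(-5.5), np.float32(0.998))
-95 (np.float64(5.25), np.float32(0.999)) (np.float64(-5.0), np.float32(0.971))
```

>>> jog_arm(rows=[[[-0.035,0.095,0],[0,0,0],0],[[-0.077,0.205,0],[0,0,0],0],[[-0.077,0.205,0],[0,0,0],0],[[-0.077,0.205,0],[0,0,0],0]])

```text
clock: 16.02
position: [0.5458, -0.1902, 0.0673]
ee_rot: [1.79, 2.576, -0.002]
force: [3.0, -11.5, 2.1]
width: 0.414
gripper_force: 45.0
```

```bash
python3 st.py; python3 - <<'E'
from cell import arm
from h import *
t=arm.get_image("top");np.savez("top3.npz",**t);a=load("top1.npz")
for c in(60,-70,-95): print(c,shift(a,t,c))
E
```

```text
t 16.025 tumbler xyz [ -50.22 -141.86   67.26] yaw err -0.18 tilt [ 0.0034 -0.0043] F x,y,z -1.18 -11.79 2.06 grip 45.004382729530334 0.4143364913069858
joints [ 0.56  0.58 -0.46  1.83  0.35  0.8   0.28]
60 (np.float64(7.5), np.float32(0.999))
-70 (np.float64(7.5), np.float32(0.999))
-95 (np.float64(7.5), np.float32(1.0))
```

>>> jog_arm(rows=[[[0.06,-0.16,0],[0,0,0],0],[[0.12,-0.32,0],[0,0,0],0],[[0.12,-0.32,0],[0,0,0],0],[[0.12,-0.32,0],[0,0,0],0.8],[[0.12,-0.32,0],[0,0,0],0.8],[[0.12,-0.32,0],[0,0,0],0.8],[[0.12,-0.32,0],[0,0,0],0.8]])

```text
clock: 16.95
position: [0.5455, -0.1895, 0.0662]
ee_rot: [-1.789, -2.582, -0.0]
force: [0.3, 0.5, 0.6]
width: 0.78
gripper_force: 0.0
```

```bash
python3 st.py
```

```text
t 16.95 tumbler xyz [ -50.21 -141.03   66.17] yaw err -0.02 tilt [-0.0001  0.0002] F x,y,z 0.46 0.4 0.61 grip 0.0 0.780174791333984
joints [ 0.56  0.58 -0.46  1.83  0.35  0.81  0.29]
```

>>> jog_arm(rows=[[[0,0,3],[0,0,0],0.8],[[0,0,7],[0,0,0],0.8],[[0,0,7],[0,0,0],0.8],[[-2,5.3,7],[0,0,0],0.8],[[-4,10.6,7],[0,0,0],0.8],[[-4.86,12.92,7],[0,0,0],0.8],[[-4.86,12.92,7],[0,0,0],0.8],[[-4.86,12.92,5],[0,0,0],0.8]])

```text
clock: 17.95
position: [0.4981, -0.0612, 0.1166]
ee_rot: [1.788, 2.58, 0.001]
force: [0.0, -0.2, -0.5]
width: 0.8
gripper_force: 0.0
```

```bash
python3 st.py
```

```text
t 17.95 tumbler xyz [-49.43  -4.33 116.64] yaw err -0.05 tilt [ 0.0025 -0.0008] F x,y,z -0.05 -0.2 -0.48 grip 0.0 0.8001111297025784
joints [ 0.42  0.42 -0.53  1.97  0.29  0.82  0.09]
```

>>> jog_arm(rows=[[[0,0,-3],[0,0,0],0.8],[[0,0,-5.1],[0,0,0],0.8],[[0,0,-5.1],[0,0,0],0.4],[[0,0,-5.1],[0,0,0],0],[[0,0,-5.1],[0,0,0],0],[[0,0,-5.1],[0,0,0],0],[[0,0,-5.1],[0,0,0],0],[[0,0,-5.1],[0,0,0],0]], newtons=25)

```text
clock: 18.95
position: [0.4971, -0.0604, 0.0656]
ee_rot: [1.789, 2.582, 0.0]
force: [-1.6, 0.3, 2.7]
width: 0.265
gripper_force: 25.0
```

```bash
python3 st.py
```

```text
t 18.95 tumbler xyz [-50.12  -3.25  65.57] yaw err -0.02 tilt [ 0.0005 -0.0002] F x,y,z -1.4 0.87 2.73 grip 25.000268518924713 0.26458607305615955
joints [ 0.39  0.49 -0.49  2.02  0.35  0.71  0.03]
```

>>> jog_arm(rows=[[[-0.03,0.08,0],[0,0,0],0],[[-0.06,0.16,0],[0,0,0],0],[[-0.09,0.235,0],[0,0,0],0],[[-0.09,0.235,0],[0,0,0],0]])

```text
clock: 19.45
position: [0.4962, -0.058, 0.0655]
ee_rot: [1.789, 2.582, 0.0]
force: [-1.3, -0.8, 4.7]
width: 0.266
gripper_force: 25.0
```

```bash
python3 st.py
```

```text
t 19.45 tumbler xyz [-50.12  -0.62  65.53] yaw err -0.02 tilt [ 0.0004 -0.0002] F x,y,z -1.47 -0.32 4.67 grip 25.000466108322144 0.26575464913451163
joints [ 0.38  0.49 -0.49  2.02  0.35  0.71  0.03]
```

>>> jog_arm(rows=[[[-0.02,0.05,0.01],[0,0,0],0],[[-0.04,0.11,0.01],[0,0,0],0],[[-0.04,0.11,0.01],[0,0,0],0],[[-0.04,0.11,0.01],[0,0,0],0]])

```text
clock: 19.95
position: [0.496, -0.0575, 0.0655]
ee_rot: [1.789, 2.581, -0.0]
force: [2.5, -6.4, 5.5]
width: 0.267
gripper_force: 25.0
```

```bash
python3 st.py
```

```text
t 19.95 tumbler xyz [-5.011e+01 -5.000e-02  6.553e+01] yaw err -0.05 tilt [ 0.0006 -0.0005] F x,y,z 0.05 -6.85 5.46 grip 25.00046879053116 0.2668167002394574
joints [ 0.38  0.49 -0.49  2.02  0.35  0.71  0.03]
```

>>> jog_arm(rows=[[[0,0,0],[0,0,0],0],[[0,0,0],[0,0,0],0],[[0,0,0],[0,0,0],0],[[0,0,0],[0,0,0],0],[[0,0,0],[0,0,0],0]])

```text
clock: 20.58
position: [0.496, -0.0574, 0.0655]
ee_rot: [1.789, 2.581, -0.0]
force: [1.8, -5.7, 5.6]
width: 0.263
gripper_force: 25.0
```

```bash
python3 st.py
```

```text
t 20.575 tumbler xyz [-5.012e+01 -4.000e-02  6.554e+01] yaw err -0.05 tilt [ 0.0006 -0.0005] F x,y,z -0.32 -5.97 5.64 grip 25.00055104494095 0.26343505636873715
joints [ 0.38  0.49 -0.49  2.02  0.35  0.71  0.03]
```

>>> jog_arm(rows=[[[0.03,-0.08,0],[0,0,0],0],[[0.06,-0.16,0],[0,0,0],0],[[0.09,-0.24,0],[0,0,0],0],[[0.12,-0.33,0],[0,0,0],0],[[0.12,-0.33,0],[0,0,0],0]])

```text
clock: 21.2
position: [0.4966, -0.0592, 0.0655]
ee_rot: [-1.788, -2.583, -0.001]
force: [-1.7, -0.6, 7.5]
width: 0.265
gripper_force: 25.0
```

```bash
python3 st.py
```

```text
t 21.2 tumbler xyz [-50.11  -1.9   65.52] yaw err 0.02 tilt [-0.0002  0.001 ] F x,y,z -1.82 -0.0 7.49 grip 25.001509487628937 0.26478039663857095
joints [ 0.39  0.49 -0.5   2.02  0.35  0.71  0.03]
```

Guard stop at -0.04. Continuing gently to the bush.

>>> jog_arm(rows=[[[0.02,-0.05,0],[0,0,0],0],[[0.035,-0.095,0],[0,0,0],0],[[0.035,-0.095,0],[0,0,0],0]])

```text
clock: 21.58
position: [0.4969, -0.0601, 0.0655]
ee_rot: [-1.787, -2.582, -0.001]
force: [-1.1, 0.6, 7.2]
width: 0.264
gripper_force: 25.0
```

```bash
python3 st.py
```

```text
t 21.575 tumbler xyz [-50.13  -2.82  65.49] yaw err 0.02 tilt [-0.0003  0.0011] F x,y,z -0.86 0.91 7.19 grip 25.001821517944336 0.26429565235580554
joints [ 0.39  0.49 -0.5   2.02  0.35  0.71  0.03]
```

>>> jog_arm(rows=[[[0.02,-0.05,0],[0,0,0],0],[[0.035,-0.095,0],[0,0,0],0],[[0.035,-0.095,0],[0,0,0],0]])

```text
clock: 21.95
position: [0.4971, -0.0606, 0.0655]
ee_rot: [-1.787, -2.582, -0.002]
force: [-2.8, 2.3, 8.1]
width: 0.262
gripper_force: 25.0
```

```bash
python3 st.py
```

```text
t 21.95 tumbler xyz [-50.11  -3.38  65.51] yaw err 0.04 tilt [-0.0005  0.0015] F x,y,z -1.79 3.08 8.05 grip 25.002452731132507 0.26245393877431655
joints [ 0.39  0.49 -0.5   2.02  0.35  0.71  0.04]
```

>>> jog_arm(rows=[[[0.025,-0.07,0],[0,0,0],0],[[0.025,-0.07,0],[0,0,0],0],[[0.025,-0.07,0],[0,0,0],0]])

```text
clock: 22.32
position: [0.4972, -0.0607, 0.0655]
ee_rot: [-1.786, -2.582, -0.002]
force: [-3.0, 3.6, 8.8]
width: 0.266
gripper_force: 25.0
```

```bash
python3 st.py
```

```text
t 22.325 tumbler xyz [-50.13  -3.51  65.49] yaw err 0.07 tilt [-0.0008  0.002 ] F x,y,z -1.54 4.38 8.84 grip 25.003777742385864 0.26558503653621024
joints [ 0.39  0.49 -0.5   2.02  0.35  0.71  0.04]
```

>>> jog_arm(rows=[[[0.02,-0.06,0],[0,0,0],0],[[0.02,-0.06,0],[0,0,0],0],[[0.02,-0.06,0],[0,0,0],0],[[0.02,-0.06,0],[0,0,0],0],[[0.02,-0.06,0],[0,0,0],0],[[0.02,-0.06,0],[0,0,0],0]])

```text
clock: 23.08
position: [0.4972, -0.0608, 0.0655]
ee_rot: [-1.785, -2.582, -0.002]
force: [-4.2, 5.1, 9.8]
width: 0.268
gripper_force: 25.0
```

```bash
python3 st.py
```

```text
t 23.075 tumbler xyz [-50.16  -3.6   65.47] yaw err 0.1 tilt [-0.0012  0.0025] F x,y,z -2.11 6.29 9.77 grip 25.005401372909546 0.26839121245034603
joints [ 0.39  0.5  -0.5   2.02  0.35  0.71  0.04]
```

>>> jog_arm(rows=[[[-0.05,0.13,0],[0,0,0],0],[[-0.05,0.13,0],[0,0,0],0],[[-0.05,0.13,0],[0,0,0],0.8],[[-0.05,0.13,0],[0,0,0],0.8],[[-0.05,0.13,0],[0,0,0],0.8],[[-0.05,0.13,0],[0,0,0],0.8],[[-0.05,0.13,0],[0,0,0],0.8]])

```text
clock: 23.95
position: [0.4975, -0.0621, 0.0653]
ee_rot: [-1.789, -2.582, -0.0]
force: [0.1, 0.2, -0.3]
width: 0.76
gripper_force: 0.0
```

>>> jog_arm(rows=[[[0,0,4],[0,0,0],0.8],[[0,0,9],[0,0,0],0.8],[[0,0,14],[0,0,0],0.8],[[0,0,14],[0,0,0],0.8],[[0,0,14],[0,0,0],0.8],[[0,0,14],[0,0,0],0.8]])

```text
clock: 24.7
position: [0.4966, -0.0622, 0.2041]
ee_rot: [-1.788, -2.581, 0.002]
force: [-0.1, -0.1, -0.2]
width: 0.798
gripper_force: 0.0
```

```bash
python3 st.py; python3 - <<'E'
from cell import arm
from h import *
t=arm.get_image("top");a=load("top1.npz")
for c in(60,75,-95): print(c,shift(a,t,c))
crop(t,"pics/end.png",255,150,160,140,4)
E
```

```text
t 24.7 tumbler xyz [-51.24  -4.75 204.07] yaw err -0.03 tilt [-0.0024  0.0002] F x,y,z -0.11 -0.04 -0.21 grip 0.0 0.7981831191214611
joints [ 0.48  0.32 -0.58  1.86  0.2   1.02  0.18]
60 (np.float64(7.5), np.float32(0.996))
75 (np.float64(7.75), np.float32(0.993))
-95 (np.float64(6.25), np.float32(0.774))
```

View pics/end.png

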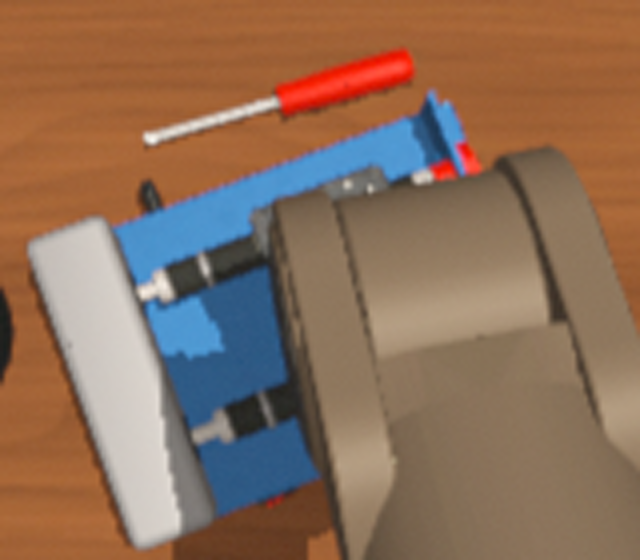

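The gripper is clear above the machine. The roller rests on the bush 7.5 mm further in than before pressing, so the bush did not shift during the check. The screwdriver is undisturbed.

```bash
python3 -c "
from cell import arm
print(arm.sign_off())"
```

```text
the job is handed in; nothing more can be done
None
```

The end float measured about 10.5 mm, so I pressed the bush in about 7.5 mm; rechecked guard end first and then bush, it is now about 3 mm, with the bush unshifted, the roller released and the job handed in at about 25 s.

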